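# Slide a paint-test panel under the spring clip of its fixture

### The job

Load the blue test panel into the red fixture: hold the yellow press plate of the spring clip down with one fingertip, and while it is down push the panel by its white upturned end with the other fingertip, under the raised jaw, until it is fully home against the end stop. Then let the clip close on the panel and move clear. Only press and push: never lift or tip the panel, and leave everything else on the bench where it is.

Things in the scene. Friction and masses are not known exactly. Their poses are not given: they have to be found in the camera images.
- jig: Red paint-test fixture fixed to the bench, base 225 x 94 x 20 mm tall. Origin on the bench under the track's centre line; x runs along the track to the end stop, y towards the press plate, z up. In this frame (mm): base x -125..100, y -42..52; track floor z 20 between guides at y -27 and 27 (tops z 24). A post with a head, 96 tall, stands at x 90, y -34, the head reaching to x 158.
- track_end (a point): Foot of the steel end stop's face, on the track floor's centre line: fixture x 70, y 0, z 20 mm. The stop is 66 mm wide and 14 mm tall. The panel's front edge belongs here; its origin is then at fixture x 30 mm.
- jaw (a point): Middle of the underside of the clip's black jaw, which moves with the clip. The jaw is 30 mm long (fixture x 35..65) and 8 mm wide (fixture y 8..16). Shut, its underside is at z 21.5 mm, 1.5 mm above the track floor, and blocks the panel. The clip's hinge rod, 8 mm thick, lies along fixture x from -115 to 75 at y 45, z 36.
- clip (a joint): Angle of the spring clip, rad: 0 shut and empty, 0.30 fully pressed (hard stop). Pressing the plate down tilts the jaw up: above 0.12 the panel passes under it, at 0.30 the jaw is 6 mm clear of the panel. It springs back when let go. About 3 N at the plate's middle starts it, 8 N holds it fully down. Clamped on the panel it rests at about 0.09.
- press_plate (a point): Middle of the upper face of the yellow press plate; moves with the clip. Plate 125 x 52 mm (fixture x -120..5, y 52..104), smooth: a fingertip can slide along it while pressing. Shut it slopes up away from the track by 0.30 rad (middle at fixture y 79, z 37). Fully down it is level at z 27: 3 mm above the panel's flat face, 13 mm below the top of its upturned end.
- panel: The test panel, loose in the track: steel plate 80 x 50 x 4 mm, blue painted face, white upturned end, 150 g. Origin under the plate's centre, on the track floor; x along its length to the end stop; front edge at x +40 mm. The upturned end is a 4 mm wall over the full width at x -40..-36, 20 mm tall from the underside; push on its rear face (x -40).
- spare_panel: another test panel like the first but green, lying on the bench beside the fixture: leave it. Origin under its centre
- tin: small steel tin with a blue band, 54 mm across, 62 mm tall, beside the far right end of the fixture: leave it. Origin under its centre
- jar: amber jar with white lid, 60 mm across, 85 mm tall: leave it. Origin under its centre
- carton: cardboard box 90 x 70 x 60 mm tall: leave it. Origin under its centre
- tape_roll: green ring of tape, 96 mm across, 24 mm tall: leave it. Origin under its centre
- sanding_block: cork block 100 x 65 x 30 mm tall: leave it. Origin under its centre
- screwdriver: red-handled screwdriver lying near the robot on the left: leave it
- brush: brush lying near the robot on the right: leave it
Mind the look-alikes: they are no part of the job. Leave any black look-alike of the panel alone.

How it is judged:
By the outcome, as a careful person would: the job done as asked, in the order asked, and still so for the second after the job is handed in, with the robot touching nothing.
It also fails if it takes over 45 s, if anything falls off the work surface, if the arm or the gripper's body presses on something with over 40 N, if the wrist force passes 120 N, or if a joint passes its speed limit or range.

### The arm

A 7-joint arm with a two-finger parallel gripper is mounted at the origin on the work surface. World frame = base frame: x ahead of the robot, y to its left, z up, the work surface at z = 0. Lengths are in m, angles in rad, forces in N, time in s.
With the tool pointing down it reaches from about 0.4 to 0.85 m from the base axis. Payload 10.4 kg.
Tool frame: the origin (TCP) lies on the centre line of the jaws, within the pads' length; the fingertips stand 11 mm ahead of it and the grasp point (between the pads) lies 8 mm behind it; z points along the fingers, y is the direction in which the jaws open and shut (so a half turn about z gives the same grasp; the last joint's range is limited). The gripper opens to 85 mm and grips with 20 to 120 N. Pads are 22 mm wide; open, the fingers measure 114 mm over their backs; the gripper's body (76 mm by 85 mm) begins 54 mm behind the grasp point. The pads swing forward as they close: fully open they stand 13 mm farther back than shut.
Start: joints at [-1.355, 0.332, -0.065, 1.46, 0.022, 1.35, -0.088], TCP at [0.148, 0.607, 0.242] pointing down, gripper open.
Joint ranges: [-2.6, 2.6], [-0.5, 2.12], [-1.47, 1.34], [0.16, 2.42], [-1.27, 4.41], [0.06, 2.06], [-2.6, 2.6]. Speed limits (rad/s): [2.22, 2.22, 2.79, 2.79, 3.14, 3.14, 3.14].

### API

Orientations are given as a unit quaternion [w, x, y, z].
In Python, from cell import r, read_camera gives the robot as it stands.
- The arm moves only by the tool carry_out, never from a script. Its argument "moves" is text: rows parted by semicolons, each of 7 numbers parted by spaces: the finger opening in mm, from 0 to 85.4, then the shift along the tool's x, y, z in units of 0.6 m (1.0 is 0.6 m), then the turn, a rotation vector about the tool's x, y, z in units of pi rad (1.0 is pi rad). In form: hand x y z ax ay az; .... A call has 1 to 12 rows; each row is the pose to reach, as a shift and turn from the pose commanded when the call began, along the tool's axes at that moment, turning the shorter way round; what a row does not reach only later rows make up. A row lasts 1/10 s, in which the tool goes at most 50 mm and 8.59 degrees, less where a joint would pass 70% of its speed; a pose out of reach is approached as far as the arm can. A call with a number of a shift or a turn outside -1 to 1 is refused whole. A call with a gripper value outside its range is refused whole. The fingers move at their own pace and stop on an object; "force" is the grip in N (left out, the last holds). Time passes only in rows, so rows that repeat a pose let the fingers close. It gives the time, the measured TCP pose, the force and the opening at its end, in the units of the state.
- r.state(): the state, without advancing time (a new reading comes with each control period).
- read_camera(name): name is "scene" or "top" or "wrist"; returns a dict with "image" (384x512x3 uint8, red, green, blue), "z_map" (384x512 float32, m along the optical axis (not along the pixel's ray), 0 where there is no reading), "K" (3x3 intrinsics, pixels), "world_from_camera" (4x4, takes a point from camera to world coordinates); the wrist camera has in their place "tool_from_camera" (4x4, takes a point from camera to tool coordinates, whose origin is the TCP and whose axes are the flange's). Camera axes: x right, y up, looking along -z (the intrinsics and any distortion apply to the point x, -y, -z); pixel columns grow to the right and rows downward; lengths in m; the calibration is good to about 2 mm. A picture is of the moment at which its call begins: read the wrist's pose just before it.
- r.close_job(): hands the job in, once; it reports no verdict.
The state is a dict: "time_s": time; "joint_pos": joint angles; "joint_velocities": joint speeds; "joint_torque": joint torques, N m; "ee_pos": TCP position; "ee_rot": TCP orientation; "wrist_force": force on the tool from outside, world axes, zero at the start; "torque": the same for the moment, N m; "gripper_width": finger opening in m.
Only numpy, scipy, OpenCV 4.12 (cv2) and the standard library are available. Lean on these libraries where they do the work, as an engineer would, in place of code of your own. Each camera call takes 0.05 s, during which the arm holds its last target.

## Working session

There is one attempt and no reset: what is moved stays moved. The work goes in short steps, Python scripts to look and compute and a tool call to move; the robot and the scene stay as the last step left them, time stands still between calls to the robot, and variables do not carry over. Pictures are saved under pics/ and viewed, and the job is handed in when it is done.

Besides the shell and the picture viewer there is one more tool, called after "Call:" as name(argument=value, ...) on one line, values as JSON. carry_out: Moves the arm, as the interface text tells. Shifts and turns lie within -1 to 1; 1 stands for 0.6 m of shift or pi rad of turn. Its arguments: {"type":"object","properties":{"moves":{"type":"string"},"force":{"type":"number"}},"required":["moves"]}

```bash
ls; mkdir -p pics
python3 - <<'E'
from cell import r, read_camera
import cv2
print(r.state())
for n in("scene","top","wrist"):
    c=read_camera(n); cv2.imwrite(f"pics/{n}0.png",c["image"][:,:,::-1]); print(n,c["K"].tolist(),c.get("world_from_camera",c.get("tool_from_camera")).round(4).tolist(), c.keys())
E
```

```text
pics
{'time_s': 0.0, 'joint_pos': array([-1.35460303,  0.33285512, -0.06472328,  1.46093492,  0.02161359,
        1.3498759 , -0.08846243]), 'joint_velocities': array([ 3.28382694e-04,  1.40041551e-04,  3.18259577e-04,  2.37076471e-05,
        4.41314484e-04,  9.61213052e-04, -3.44684720e-04]), 'joint_torque': array([ 1.21777048e-03, -6.25444651e+01,  4.99159028e-02, -3.91599941e+01,
        1.62497163e-02,  9.80286801e-03,  1.94066860e-05]), 'ee_pos': array([0.14774339, 0.60692695, 0.24152949]), 'ee_rot': array([-4.77396528e-05,  1.19071730e-01,  9.92885416e-01, -6.86885860e-04]), 'wrist_force': array([ 0.25644926,  0.35459454, -0.19437295]), 'torque': array([ 0.0053986 , -0.02990332,  0.00715212]), 'gripper_width': 0.08518608303067435}
scene [[432.3582737926144, 0.0, 252.39183479600166], [0.0, 432.3582737926144, 189.90543119961706], [0.0, 0.0, 1.0]] [[-0.7041, -0.4753, 0.5276, 1.156], [0.71, -0.4552, 0.5373, 0.6107], [-0.0152, 0.7529, 0.6579, 0.8175], [0.0, 0.0, 0.0, 1.0]] dict_keys(['image', 'z_map', 'K', 'world_from_camera'])
top [[473.53604035165176, 0.0, 264.0569601132071], [0.0, 473.53604035165176, 198.8063485901068], [0.0, 0.0, 1.0]] [[-0.0306, 0.9788, -0.2024, 0.2099], [-0.9995, -0.0288, 0.0121, 0.0046], [0.006, 0.2026, 0.9792, 1.5673], [0.0, 0.0, 0.0, 1.0]] dict_keys(['image', 'z_map', 'K', 'world_from_camera'])
wrist [[286.5075723872433, 0.0, 252.62806035671062], [0.0, 286.5075723872433, 187.9555777692013], [0.0, 0.0, 1.0]] [[0.0003, 0.9571, 0.2898, 0.0744], [1.0, -0.0007, 0.0013, -0.0005], [0.0014, 0.2898, -0.9571, -0.1308], [0.0, 0.0, 0.0, 1.0]] dict_keys(['image', 'z_map', 'K', 'tool_from_camera'])
```

View pics/scene0.png

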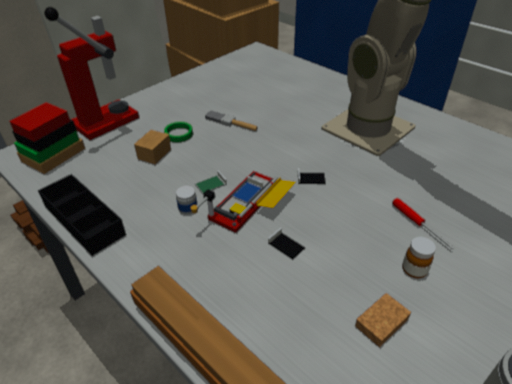

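View pics/top0.png

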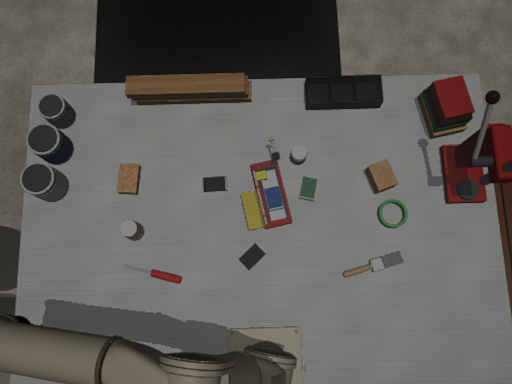

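View pics/wrist0.png

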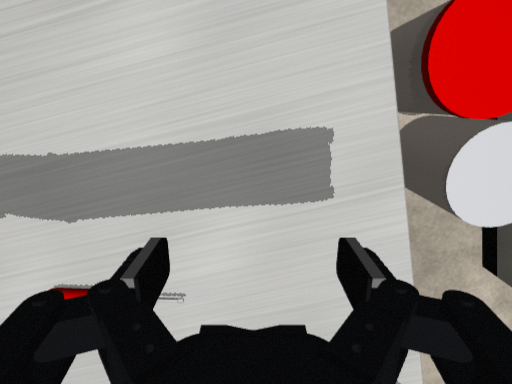

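```bash
cat > h.py <<'E'
import numpy as np, cv2
from cell import r, read_camera
from scipy.spatial.transform import Rotation as R
def cast(c,T,uv,z):
    K=c["K"]; uv=np.atleast_2d(uv).astype(float)
    d=np.c_[(uv[:,0]-K[0,2])/K[0,0],-(uv[:,1]-K[1,2])/K[1,1],-np.ones(len(uv))]@T[:3,:3].T
    o=T[:3,3]; s=(z-o[2])/d[:,2]
    return o+d*s[:,None]
def cloud(c,T):
    K=c["K"];z=c["z_map"];v,u=np.mgrid[:z.shape[0],:z.shape[1]]
    p=np.stack([(u-K[0,2])/K[0,0]*z,-(v-K[1,2])/K[1,1]*z,-z],-1)
    return p@T[:3,:3].T+T[:3,3]
def toolT(s):
    T=np.eye(4);q=s["ee_rot"];T[:3,:3]=R.from_quat([q[1],q[2],q[3],q[0]]).as_matrix();T[:3,3]=s["ee_pos"];return T
def wrist():
    s=r.state();c=read_camera("wrist");return c,toolT(s)@c["tool_from_camera"],s
E
python3 - <<'E'
from h import *
for n,(a,b,w,h) in dict(scene=(170,160,140,80),top=(200,120,130,110)).items():
    c=read_camera(n);im=c["image"][b:b+h,a:a+w,::-1]
    cv2.imwrite(f"pics/{n}z.png",cv2.resize(im,None,fx=5,fy=5,interpolation=cv2.INTER_CUBIC))
    T=c["world_from_camera"];P=cloud(c,T)
    hsv=cv2.cvtColor(c["image"],cv2.COLOR_RGB2HSV)
    for nm,lo,hi in (("red",(0,150,80),(8,255,255)),("yel",(22,150,80),(34,255,255)),("blue",(105,120,60),(125,255,255))):
        m=cv2.inRange(hsv,lo,hi); M=np.zeros_like(m);M[b:b+h,a:a+w]=m[b:b+h,a:a+w]
        k,l,st,ce=cv2.connectedComponentsWithStats(M)
        for i in range(1,k):
            if st[i,4]>15: 
                p=P[l==i]; print(n,nm,st[i,4],ce[i].round(1),np.median(p,0).round(3),p.min(0).round(3),p.max(0).round(3))
E
```

```text
scene red 41 [262.7 176.2] [ 0.453 -0.06   0.02 ] [ 0.445 -0.089  0.017] [ 0.461 -0.033  0.025]
scene red 29 [247.9 212.7] [0.588 0.016 0.02 ] [0.574 0.006 0.017] [0.606 0.021 0.024]
scene red 176 [226.  220.7] [ 0.651 -0.004  0.02 ] [ 0.629 -0.049  0.014] [1.156 0.611 0.817]
scene yel 539 [274.8 193.2] [0.498 0.026 0.038] [ 0.431 -0.009 -0.001] [0.558 0.064 0.048]
scene yel 101 [237.1 208. ] [ 0.61  -0.003  0.04 ] [ 0.594 -0.02   0.02 ] [0.627 0.013 0.044]
scene blue 279 [246.5 191.7] [ 0.537 -0.043  0.024] [ 0.5   -0.075  0.02 ] [1.156 0.611 0.817]
top red 56 [260.5 164.9] [ 0.649 -0.006  0.02 ] [ 0.626 -0.038  0.014] [0.658 0.026 0.04 ]
top red 158 [280.1 211.7] [ 0.453 -0.069  0.02 ] [ 0.434 -0.101  0.013] [ 0.645 -0.015  0.03 ]
top red 46 [262.7 200.9] [ 0.521 -0.011  0.022] [ 0.21  -0.025  0.015] [0.59  0.005 1.567]
top blue 248 [273.3 197.2] [ 0.534 -0.045  0.024] [ 0.499 -0.071  0.015] [ 0.569 -0.018  0.036]
```

View pics/scenez.png

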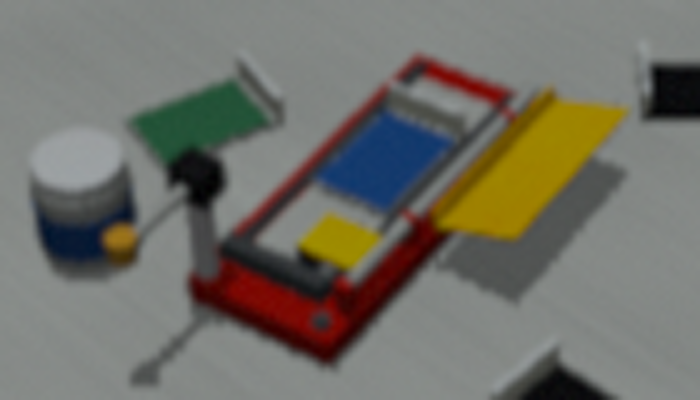

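View pics/topz.png

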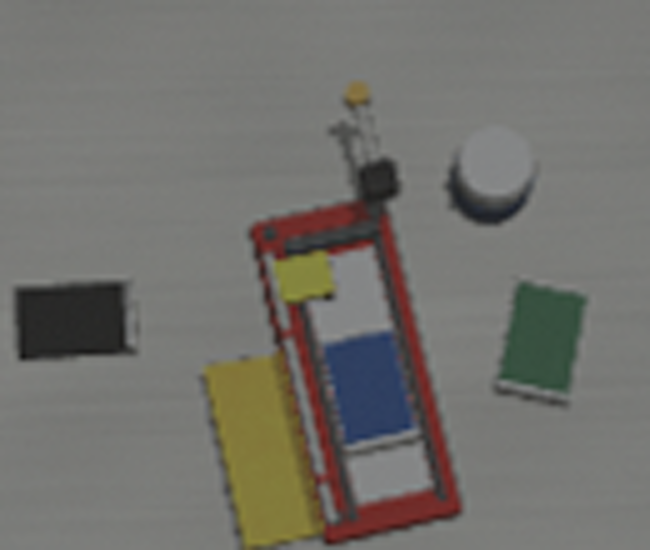

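Call:
carry_out(moves="62 -0.8 -0.84 -0.1 0 0 -0.146;62 -0.8 -0.84 -0.1 0 0 -0.146;62 -0.8 -0.84 -0.1 0 0 -0.146;62 -0.8 -0.84 -0.1 0 0 -0.146;62 -0.8 -0.84 -0.1 0 0 -0.146;62 -0.8 -0.84 -0.1 0 0 -0.146;62 -0.8 -0.84 -0.1 0 0 -0.146;62 -0.8 -0.84 -0.1 0 0 -0.146;62 -0.8 -0.84 -0.1 0 0 -0.146;62 -0.8 -0.84 -0.1 0 0 -0.146;62 -0.8 -0.84 -0.1 0 0 -0.146;62 -0.8 -0.84 -0.1 0 0 -0.146")

```text
time_s: 1.45
ee_pos: [0.4462, 0.0878, 0.2942]
ee_rot: [0.0, -0.11, 0.994, 0.0]
wrist_force: [0.9, 0.6, -0.9]
gripper_width: 0.062
```

Call:
carry_out(moves="62 -0.056 -0.163 0 0 0 0;62 -0.056 -0.163 0 0 0 0;62 -0.056 -0.163 0 0 0 0;62 -0.056 -0.163 0 0 0 0;62 -0.056 -0.163 0 0 0 0")

```text
time_s: 1.95
ee_pos: [0.4994, 0.0028, 0.2936]
ee_rot: [-0.0, -0.11, 0.994, 0.0]
wrist_force: [-0.1, 0.2, 0.3]
gripper_width: 0.0625
```

Run:
```python
from h import *
c,T,s=wrist(); print(s["ee_pos"],s["ee_rot"],s["wrist_force"],s["time_s"])
cv2.imwrite("pics/w1.png",c["image"][:,:,::-1])
```

```text
[0.49939889 0.00280521 0.29358819] [-2.30154041e-04 -1.10350463e-01  9.93892686e-01  2.26096008e-04] [-0.13512777  0.24060876  0.34877848] 1.95
```

View pics/w1.png

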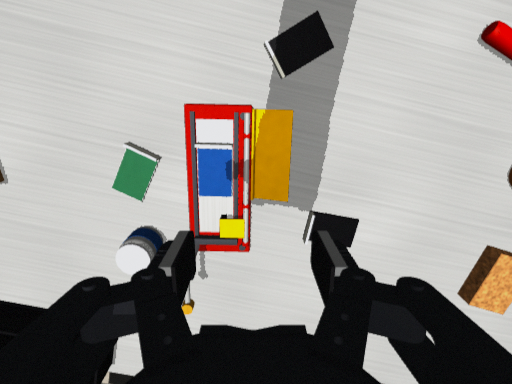

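```bash
cat > fix.py <<'E'
from h import *
def comp(hsv,lo,hi,roi,k=1):
    m=cv2.inRange(hsv,lo,hi);M=np.zeros_like(m);x,y,w,h=roi;M[y:y+h,x:x+w]=m[y:y+h,x:x+w];return M
def measure(c,T,roi):
    hsv=cv2.cvtColor(c["image"],cv2.COLOR_RGB2HSV)
    out={}
    red=comp(hsv,(0,150,60),(8,255,255),roi)
    v,u=np.nonzero(red); P=cast(c,T,np.c_[u,v],0.02)[:,:2]
    (ce,sz,an)=cv2.minAreaRect((P*1000).astype(np.float32)); box=cv2.boxPoints((ce,sz,an))
    print("red rect",ce,sz,an); print(box.round(1).tolist())
    # yaw: long direction
    e=max((box[1]-box[0],box[2]-box[1]),key=np.linalg.norm); e=e/np.linalg.norm(e)
    if e[0]<0:e=-e
    n=np.array([-e[1],e[0]]); org=np.array(ce)-(-12.5)*e-5*n
    print("yaw",np.degrees(np.arctan2(e[1],e[0])),"origin",org)
    blue=comp(hsv,(105,120,60),(125,255,255),roi)
    k,l,st,_=cv2.connectedComponentsWithStats(blue); i=1+np.argmax(st[1:,4]);v,u=np.nonzero(l==i)
    P=cast(c,T,np.c_[u,v],0.024)[:,:2]*1000; F=(P-org)@np.c_[e,n]
    print("blue fixture x,y pct",np.percentile(F,[0.5,50,99.5],axis=0).round(1).tolist(), "rect",cv2.minAreaRect(P.astype(np.float32)))
    return org,e,n
E
python3 - <<'E'
from fix import *
c,T,s=wrist(); roi=(170,90,90,170)
org,e,n=measure(c,T,roi)
P=cloud(c,T)
F=np.dstack([(P[...,:2]*1000-org)@np.c_[e,n],P[...,2]*1000])
for (u,v) in [(215,130),(215,175),(193,180),(214,146),(214,160),(270,155),(245,180),(231,228),(185,240),(256,130)]: print((u,v),F[v,u].round(1))
for v in range(138,158): print(v,F[v,205:230:8].round(1).tolist(),c["image"][v,213])
x,y,w,h=170,90,140,170
cv2.imwrite("pics/w1z.png",cv2.resize(c["image"][y:y+h,x:x+w,::-1],None,fx=3.5,fy=3.5,interpolation=cv2.INTER_CUBIC))
E
```

```text
red rect (549.3759155273438, -37.49584197998047) (222.2242889404297, 92.20699310302734) 11.713516235351562
[[431.20001220703125, -14.899999618530273], [449.8999938964844, -105.19999694824219], [667.5, -60.099998474121094], [648.7999877929688, 30.200000762939453]]
yaw 11.713517 origin [562.6306932  -39.85398746]
blue fixture x,y pct [[-63.0, -23.7], [-29.9, -0.5], [5.2, 22.4]] rect ((534.386474609375, -46.04087829589844), (69.81397247314453, 46.90599060058594), 10.001311302185059)
(215, 130) [-88.8   1.4  19.6]
(215, 175) [-25.6   0.8  24.8]
(193, 180) [-17.2 -31.4  23.6]
(214, 146) [-69.4   2.1  39.1]
(214, 160) [-47.2  -0.3  23.8]
(270, 155) [-58.2  78.   37.1]
(245, 180) [-23.1  44.3  40. ]
(231, 228) [51.  24.5 38.1]
(185, 240) [-64.8  22.6 302.6]
(256, 130) [-90.8  58.3  30. ]
138 [[-77.5, -12.8, 19.7], [-77.6, -1.8, 18.6], [-77.9, 9.6, 19.8], [-78.1, 20.8, 19.8]] [229 230 232]
139 [[-76.1, -12.9, 19.8], [-76.2, -1.8, 18.8], [-76.3, 9.4, 18.0], [-76.8, 20.9, 20.5]] [228 229 231]
140 [[-74.7, -12.9, 19.6], [-75.1, -1.5, 20.8], [-75.2, 9.6, 19.9], [-75.3, 20.8, 19.6]] [229 230 232]
[... 1051 characters left out ...]
.8], [-60.0, -1.5, 23.6], [-60.5, 9.9, 25.0], [-60.4, 21.0, 23.2]] [ 28  89 179]
152 [[-58.3, -12.9, 22.8], [-58.4, -1.7, 22.6], [-58.5, 9.6, 21.9], [-59.1, 21.1, 24.2]] [ 29  88 180]
153 [[-57.2, -12.7, 24.6], [-57.1, -1.6, 23.2], [-57.5, 9.8, 24.3], [-57.7, 21.0, 23.9]] [ 30  88 178]
154 [[-55.6, -12.9, 23.5], [-55.8, -1.6, 23.7], [-55.6, 9.5, 21.7], [-56.2, 21.0, 23.9]] [ 31  90 180]
155 [[-54.2, -12.9, 24.0], [-54.2, -1.7, 22.8], [-54.5, 9.6, 23.0], [-127.7, 53.5, 424.5]] [ 32  91 183]
156 [[-52.7, -13.0, 23.4], [-52.9, -1.7, 23.4], [-53.2, 9.7, 23.9], [-53.3, 21.0, 23.3]] [ 28  89 180]
157 [[-51.3, -13.0, 23.6], [-51.3, -1.8, 22.3], [-51.7, 9.7, 23.9], [-51.8, 20.9, 22.9]] [ 27  89 183]
```

View pics/w1z.png

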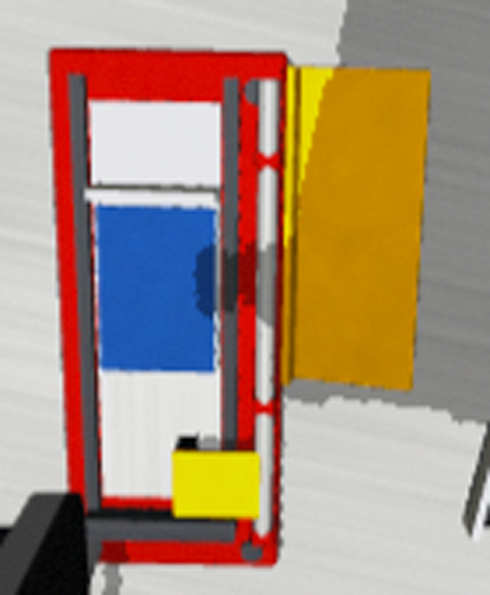

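Run:
```python
from fix import *
c,T,s=wrist()
hsv=cv2.cvtColor(c["image"],cv2.COLOR_RGB2HSV)
red=comp(hsv,(0,150,60),(8,255,255),(170,90,90,170))
def fit(uv,z,ax):
    P=cast(c,T,uv,z)[:,:2]*1000
    vx,vy,x0,y0=cv2.fitLine(P.astype(np.float32),cv2.DIST_HUBER,0,.01,.01).ravel()
    if (vx if ax==0 else vy)<0: vx,vy=-vx,-vy
    return np.degrees(np.arctan2(vy,vx)),(x0,y0)
L=np.array([[np.nonzero(red[v])[0][0]-.5,v] for v in range(110,225)])
print("left edge y-42",fit(L,.02,0))
Tq=np.array([[u,np.nonzero(red[:,u])[0][0]-.5] for u in range(190,245)])
print("near edge x-125",fit(Tq,.02,1))
Rt=np.array([[np.nonzero(red[v])[0][-1]+.5,v] for v in range(215,245)])
print("right edge y52",fit(Rt,.02,0))
B=np.array([[u,np.nonzero(red[:,u])[0][-1]+.5] for u in range(200,245)])
print("far edge x100",fit(B,.02,1))
yel=comp(hsv,(15,150,60),(34,255,255),(250,90,60,130))
O=np.array([[np.nonzero(yel[v])[0][-1]+.5,v] for v in range(115,195)])
print("plate outer y104 z~.044",fit(O,.0444,0))
# wall rear top edge by brightness
g=c["image"][...,0].astype(int)
W=[]
for u in range(199,231):
    col=g[140:150,u]; 
    d=np.diff(col); i=np.argmax(d); W.append([u,140+i+.5])
print("wall rear top",fit(np.array(W),.04,1))
```

```text
left edge y-42 (np.float32(11.501981), (np.float32(537.90735), np.float32(-86.77111)))
near edge x-125 (np.float32(101.296844), (np.float32(441.0154), np.float32(-62.183598)))
right edge y52 (np.float32(11.623188), (np.float32(609.8108), np.float32(22.494398)))
far edge x100 (np.float32(102.78347), (np.float32(656.2053), np.float32(-6.639375)))
plate outer y104 z~.044 (np.float32(11.325591), (np.float32(486.7887), np.float32(50.789494)))
wall rear top (np.float32(100.25636), (np.float32(490.28586), np.float32(-45.784534)))
```

Call:
carry_out(moves="62 0.06 -0.0257 0.1 0 0 0.0065;62 0.06 -0.0257 0.2 0 0 0.0065;62 0.06 -0.0257 0.3 0 0 0.0065;62 0.06 -0.0257 0.323 0 0 0.0065;62 0.06 -0.0257 0.323 0 0 0.0065;62 0.06 -0.0257 0.323 0 0 0.0065;62 0.06 -0.0257 0.323 0 0 0.0065")

```text
time_s: 2.8
ee_pos: [0.4697, -0.0207, 0.1025]
ee_rot: [0.002, -0.1, 0.995, 0.0]
wrist_force: [0.1, 0.3, 0.5]
gripper_width: 0.0617
```

```bash
cat > look.py <<'E'
import sys
from h import *
c,T,s=wrist(); print(s["ee_pos"].round(4),s["ee_rot"].round(4),s["wrist_force"].round(2),s["time_s"],s["gripper_width"])
cv2.imwrite(f"pics/{sys.argv[1]}.png",c["image"][:,:,::-1])
y=np.radians(11.5);e=np.array([np.cos(y),np.sin(y)]);n=np.array([-e[1],e[0]]);org=543.2*e-151*n
A=np.c_[e,n]
print("TCP fixture",((s["ee_pos"][:2]*1000-org)@A).round(1),"yaw",np.degrees(np.arctan2(*(-toolT(s)[1::-1,0]))).round(2))
P=cloud(c,T);F=np.dstack([(P[...,:2]*1000-org)@A,P[...,2]*1000])
np.save("F.npy",F)
c2=read_camera("scene");im=c2["image"][150:250,170:310,::-1]
cv2.imwrite(f"pics/{sys.argv[1]}s.png",cv2.resize(im,None,fx=5,fy=5,interpolation=cv2.INTER_CUBIC))
E
python3 look.py w2
```

```text
[ 0.4697 -0.0207  0.1025] [ 1.70e-03 -9.99e-02  9.95e-01  3.00e-04] [0.12 0.27 0.54] 2.8 0.06171099288322366
TCP fixture [-87.   37.1] yaw 11.46
```

View pics/w2.png

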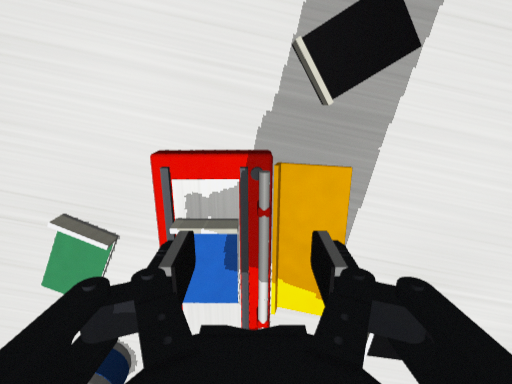

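View pics/w2s.png

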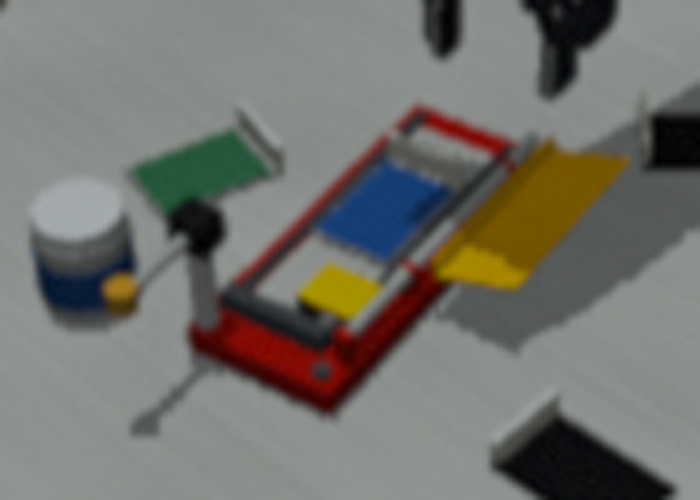

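Run:
```python
from h import *
F=np.load("F.npy")
m=(F[...,2]>60)&(F[...,2]<125)
for nm,sl in (("left",slice(0,240)),("right",slice(270,512))):
    p=F[:,sl][m[:,sl]]; 
    z=np.percentile(p[:,2],[1,5]);print(nm,len(p),z)
    q=p[p[:,2]<z[0]+14]; print(np.percentile(q,[1,50,99],axis=0).round(1).tolist())
```

```text
left 1187 [ 97.82269109 100.16537556]
[[-99.6, -7.6, 97.0], [-94.9, 5.6, 106.1], [-77.7, 6.0, 111.7]]
right 1201 [ 97.33824194 100.15151222]
[[-99.5, 67.4, 96.7], [-94.9, 67.9, 105.6], [-77.5, 81.0, 111.2]]
```

Call:
carry_out(moves="62 0.005 0 0.04 0 0 0;62 0.005 0 0.075 0 0 0;62 0.005 0 0.08 0 0 0;62 0.005 0 0.08 0 0 0;62 0.005 0 0.08 0 0 0")

```text
time_s: 3.4
ee_pos: [0.4661, -0.0216, 0.0534]
ee_rot: [0.001, -0.1, 0.995, 0.0]
wrist_force: [-0.7, 0.1, 0.7]
gripper_width: 0.062
```

```bash
python3 look.py w3
```

```text
[ 0.4661 -0.0216  0.0534] [ 1.00e-03 -9.96e-02  9.95e-01  2.00e-04] [-0.71  0.07  0.75] 3.4 0.062024813066250684
TCP fixture [-90.8  36.9] yaw 11.43
```

View pics/w3.png

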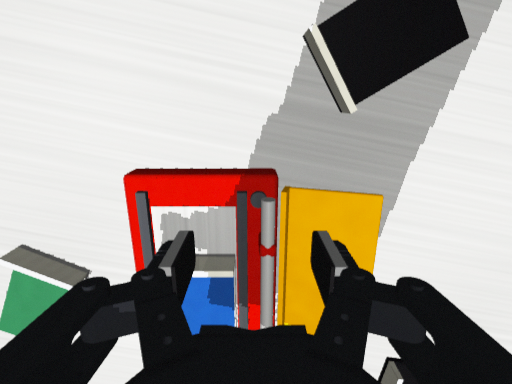

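View pics/w3s.png

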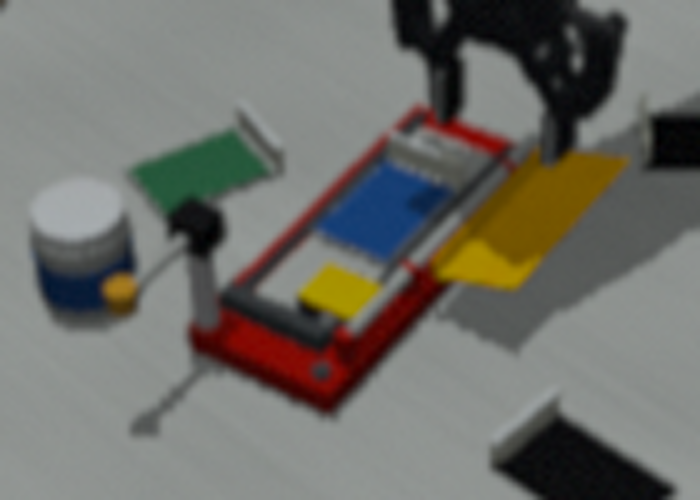

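Call:
carry_out(moves="62 0 0 0.01 0 0 0;62 0 0 0.02 0 0 0;62 0 0 0.025 0 0 0;62 0 0 0.025 0 0 0;62 0 0 0.025 0 0 0")

```text
time_s: 4.0
ee_pos: [0.4655, -0.0218, 0.0371]
ee_rot: [0.0, -0.099, 0.995, 0.0]
wrist_force: [-0.7, 0.6, 5.1]
gripper_width: 0.0619
```

Call:
carry_out(moves="62 0 0 0.004 0 0 0;62 0 0 0.007 0 0 0;62 0 0 0.007 0 0 0;62 0 0 0.007 0 0 0")

```text
time_s: 4.4
ee_pos: [0.4657, -0.0224, 0.0332]
ee_rot: [0.0, -0.099, 0.995, -0.0]
wrist_force: [-0.1, -2.9, 8.5]
gripper_width: 0.0622
```

```bash
python3 look.py w4
```

```text
[ 0.4657 -0.0224  0.0332] [ 5.000e-04 -9.920e-02  9.951e-01 -2.000e-04] [-0.06 -2.91  8.5 ] 4.4 0.06216835485379969
TCP fixture [-91.3  36.2] yaw 11.39
```

View pics/w4.png

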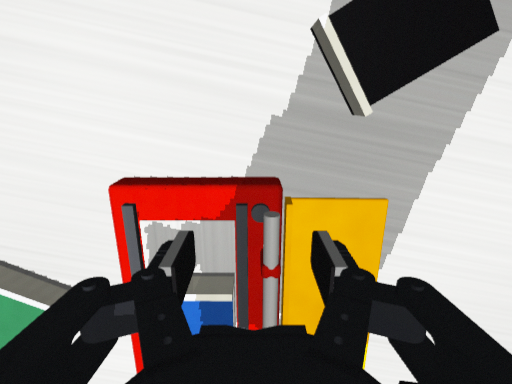

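View pics/w4s.png

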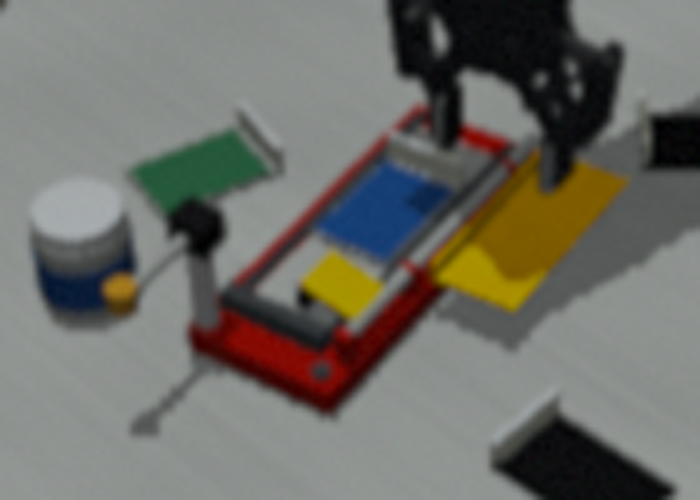

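Run:
```python
import numpy as np
F=np.load("F.npy")
m=(F[...,1]>56)&(F[...,1]<102)&(F[...,2]>10)&(F[...,2]<48)&(F[...,0]>-117)&(F[...,0]<-97)
p=F[m]; k=np.polyfit(p[:,1],p[:,2],1); print(len(p),k,np.polyval(k,79))
m=(F[...,1]>-20)&(F[...,1]<-5)&(F[...,2]>34)&(F[...,2]<44)&(F[...,0]>-90)&(F[...,0]<-50); print(np.percentile(F[m],[1,50,99],axis=0) if m.any() else 0)
```

```text
3576 [-0.03772077 32.03883916] 29.058898370896774
0
```

Call:
carry_out(moves="62 0 0 0.0025 0 0 0;62 0 0 0.0025 0 0 0;62 -0.006 0 0.0025 0 0 0;62 -0.011 0 0.0025 0 0 0;62 -0.016 0 0.0025 0 0 0;62 -0.022 0 0.0025 0 0 0;62 -0.028 0 0.0025 0 0 0;62 -0.034 0 0.0025 0 0 0;62 -0.04 0 0.0025 0 0 0;62 -0.04 0 0.0025 0 0 0")

```text
time_s: 5.5
ee_pos: [0.4877, -0.0176, 0.0318]
ee_rot: [-0.001, -0.099, 0.995, 0.0]
wrist_force: [-11.1, -2.0, 23.3]
gripper_width: 0.0621
```

```bash
python3 look.py w5
```

```text
[ 0.4877 -0.0176  0.0318] [-1.500e-03 -9.940e-02  9.951e-01  3.000e-04] [-11.06  -1.97  23.28] 5.5 0.06213154287784672
TCP fixture [-68.8  36.6] yaw 11.4
```

View pics/w5s.png

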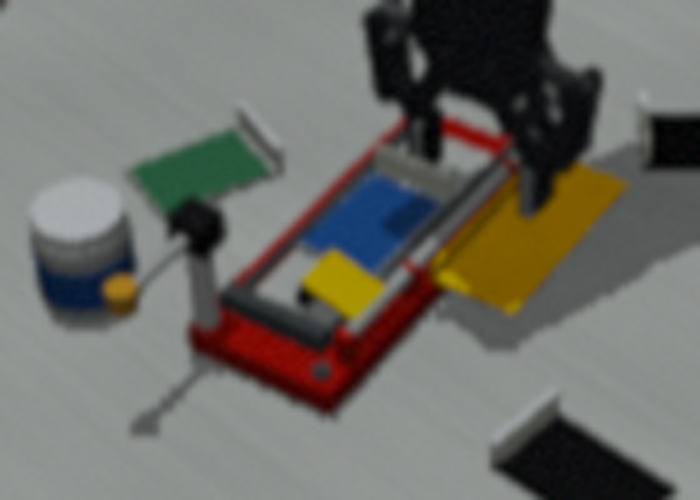

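Call:
carry_out(moves="62 -0.004 0 -0.0015 0 0 0;62 -0.01 0 -0.0015 0 0 0;62 -0.016 0 -0.0015 0 0 0;62 -0.022 0 -0.0015 0 0 0;62 -0.028 0 -0.0015 0 0 0;62 -0.034 0 -0.0015 0 0 0;62 -0.04 0 -0.0015 0 0 0;62 -0.045 0 -0.0015 0 0 0;62 -0.045 0 -0.0015 0 0 0")

```text
time_s: 6.5
ee_pos: [0.5138, -0.0122, 0.0322]
ee_rot: [-0.002, -0.099, 0.995, 0.0]
wrist_force: [-8.6, -1.8, 15.9]
gripper_width: 0.0623
```

```bash
python3 look.py w6
```

```text
[ 0.5138 -0.0122  0.0322] [-1.70e-03 -9.94e-02  9.95e-01  2.00e-04] [-8.64 -1.85 15.88] 6.5 0.06230617520320222
TCP fixture [-42.1  36.6] yaw 11.41
```

View pics/w6s.png

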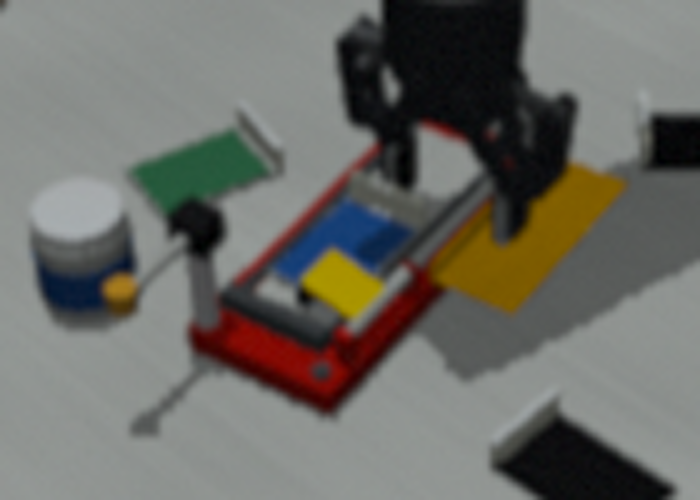

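View pics/w6.png

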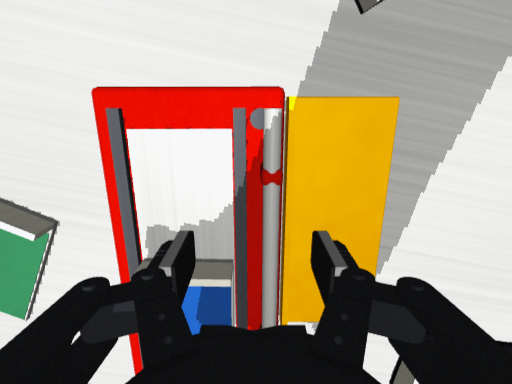

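Call:
carry_out(moves="62 -0.005 0 0 0 0 0;62 -0.01 0 0 0 0 0;62 -0.015 0 0 0 0 0;62 -0.02 0 0 0 0 0;62 -0.025 0 0 0 0 0;62 -0.03 0 0 0 0 0;62 -0.03 0 0 0 0 0")

```text
time_s: 7.3
ee_pos: [0.5315, -0.0086, 0.0323]
ee_rot: [-0.002, -0.099, 0.995, 0.0]
wrist_force: [-9.1, -3.1, 15.8]
gripper_width: 0.0621
```

Call:
carry_out(moves="62 -0.002 0 0 0 0 0;62 -0.003 0 0 0 0 0;62 -0.003 0 0 0 0 0")

```text
time_s: 7.6
ee_pos: [0.5317, -0.0085, 0.0321]
ee_rot: [-0.003, -0.099, 0.995, 0.0]
wrist_force: [-15.8, -3.3, 22.4]
gripper_width: 0.0623
```

```bash
python3 look.py w7
python3 - <<'E'
from h import *
c=read_camera("top");im=c["image"][145:235,225:300,::-1]
cv2.imwrite("pics/t7.png",cv2.resize(im,None,fx=6,fy=6,interpolation=cv2.INTER_CUBIC))
E
```

```text
[ 0.5317 -0.0085  0.0321] [-3.20e-03 -9.94e-02  9.95e-01  4.00e-04] [-15.83  -3.34  22.42] 7.6 0.06230004989977691
TCP fixture [-23.9  36.6] yaw 11.41
```

View pics/w7s.png

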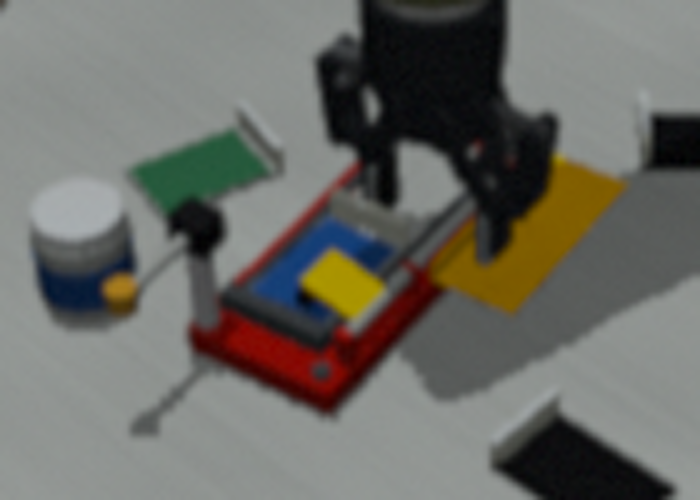

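View pics/t7.png

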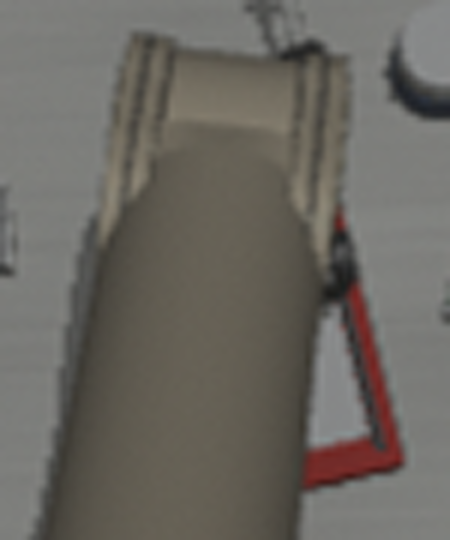

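View pics/w7.png

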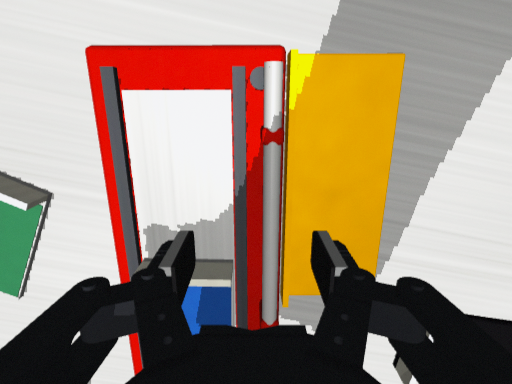

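Run:
```python
from fix import *
c,T,s=wrist();F=np.load("F.npy");im=c["image"]
for v in range(254,284,1): print(v,[F[v,u].round(1).tolist() for u in (200,225)],im[v,225])
for v in range(42,50): print(v,F[v,180].round(1),im[v,180])
for v in range(286,300): print(v,F[v,180+75].round(1),im[v,255]) if 0 else None
```

```text
254 [[-16.3, 6.7, 19.3], [-15.7, 20.6, 18.2]] [164 164 163]
255 [[-15.4, 6.6, 18.9], [-15.8, 20.8, 19.5]] [163 164 160]
256 [[-15.1, 6.6, 19.4], [-14.8, 20.7, 18.8]] [164 164 162]
257 [[-14.6, 6.7, 19.7], [-15.2, 20.8, 20.6]] [164 164 160]
258 [[-14.0, 6.6, 19.7], [-13.7, 20.7, 19.2]] [164 163 161]
259 [[-14.4, 6.9, 21.4], [-14.0, 20.8, 20.8]] [122 123 121]
260 [[-13.3, 6.8, 20.6], [-13.3, 20.8, 20.6]] [72 72 72]
261 [[-14.6, 7.4, 23.8], [-13.6, 20.9, 22.2]] [75 77 75]
262 [[-14.0, 7.4, 23.9], [-14.1, 21.1, 24.1]] [84 86 79]
263 [[-13.7, 7.4, 24.4], [-14.0, 21.2, 25.0]] [98 95 89]
264 [[-14.0, 7.7, 26.0], [-13.6, 21.2, 25.3]] [99 98 91]
265 [[-13.8, 7.8, 26.6], [-13.7, 21.3, 26.4]] [101 101  92]
266 [[-13.8, 8.0, 27.7], [-13.3, 21.4, 26.8]] [101 100  93]
267 [[-13.9, 8.2, 28.7], [-13.1, 21.4, 27.5]] [103 101  92]
268 [[-13.8, 8.4, 29.6], [-13.5, 21.6, 29.1]] [101 100  91]
269 [[-13.4, 8.4, 29.8], [-14.0, 21.8, 30.9]] [101  99  91]
270 [[-13.3, 8.5, 30.7], [-13.8, 21.8, 31.4]] [104 102  95]
271 [[-14.2, 9.0, 33.1], [-13.7, 21.9, 32.3]] [102 103  94]
272 [[-13.9, 9.1, 33.5], [-13.6, 21
[... 305 characters left out ...]
]] [102 102  93]
278 [[-14.1, 10.1, 39.2], [-13.7, 22.5, 38.5]] [101 101  92]
279 [[-14.1, 10.2, 39.9], [-13.1, 22.4, 38.5]] [134 136 123]
280 [[-13.0, 10.0, 39.2], [-13.4, 22.6, 39.8]] [189 189 173]
281 [[-12.9, 10.1, 39.9], [-11.8, 22.4, 38.3]] [208 209 193]
282 [[-11.7, 9.9, 39.0], [-12.2, 22.5, 39.7]] [207 207 192]
283 [[-10.6, 9.7, 38.2], [-10.5, 22.3, 38.1]] [208 208 191]
42 [-128.    -1.1    0.2] [228 228 226]
43 [-127.7   -1.3   -0.9] [228 229 227]
44 [-127.3   -1.5   -1.4] [214 206 204]
45 [-123.6    2.7   17.1] [173 119 116]
46 [-122.8    3.1   19. ] [172   5   0]
47 [-122.5    3.    18.4] [196  10   0]
48 [-122.     3.    18.7] [205   8   0]
49 [-121.4    3.3   20.1] [214   4   0]
```

Call:
carry_out(moves="62 -0.002 0 -0.001 0 0 0;62 -0.003 0 -0.001 0 0 0;62 -0.003 0 -0.001 0 0 0;62 -0.003 0 -0.001 0 0 0")

```text
time_s: 8.2
ee_pos: [0.535, -0.0078, 0.0326]
ee_rot: [-0.001, -0.099, 0.995, 0.0]
wrist_force: [-6.1, -1.8, 9.6]
gripper_width: 0.0619
```

```bash
python3 look.py w8
python3 - <<'E'
from h import *
c=read_camera("scene"); T=c["world_from_camera"]
y=np.radians(11.5);e=np.array([np.cos(y),np.sin(y)]);n=np.array([-e[1],e[0]]);org=543.2*e-151*n
# project fixture points to scene
def proj(p):
    w=np.r_[(org+e*p[0]+n*p[1])/1000,p[2]/1000]; q=np.linalg.inv(T)@np.r_[w,1]; K=c["K"]
    return K[0,0]*q[0]/-q[2]+K[0,2], -K[1,1]*q[1]/-q[2]+K[1,2]
x0,y0,S=200,175,12
im=cv2.resize(c["image"][y0:y0+50,x0:x0+65,::-1],None,fx=S,fy=S,interpolation=cv2.INTER_CUBIC)
for p in [(100,-42,20),(100,52,20),(70,-33,34),(70,33,34),(-10,-25,40),(-10,25,40),(-125,-42,20)]:
    u,v=proj(p); cv2.circle(im,(int((u-x0+.5)*S),int((v-y0+.5)*S)),4,(0,255,0),-1)
cv2.imwrite("pics/s8.png",im)
E
```

```text
[ 0.535  -0.0078  0.0326] [-1.40e-03 -9.94e-02  9.95e-01  1.00e-04] [-6.08 -1.77  9.63] 8.2 0.06193882298298124
TCP fixture [-20.5  36.6] yaw 11.41
```

View pics/s8.png

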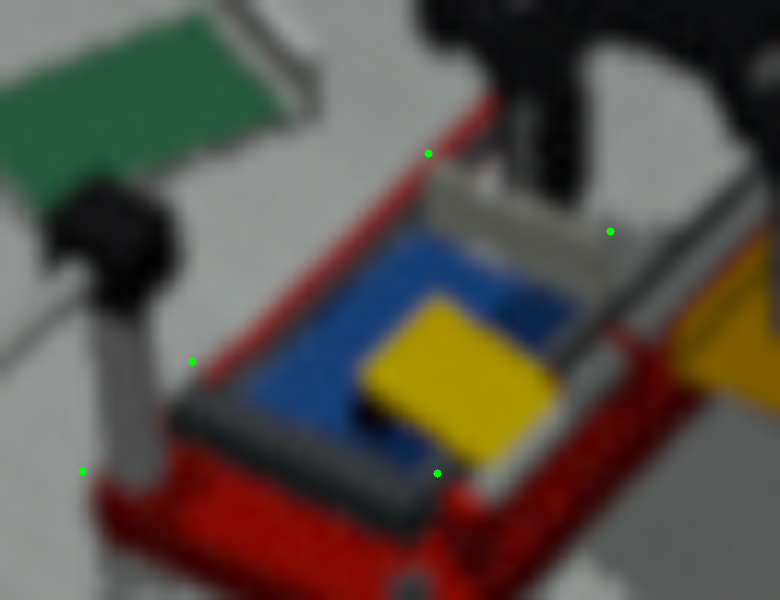

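Call:
carry_out(moves="62 -0.002 0 0.0004 0 0 0;62 -0.003 0 0.0004 0 0 0;62 -0.003 0 0.0004 0 0 0;62 -0.003 0 0.0004 0 0 0")

```text
time_s: 8.75
ee_pos: [0.5362, -0.0077, 0.0323]
ee_rot: [-0.002, -0.099, 0.995, 0.0]
wrist_force: [-9.2, -1.0, 15.2]
gripper_width: 0.062
```

Call:
carry_out(moves="62 -0.002 0 0 0 0 0;62 -0.003 0 0 0 0 0;62 -0.003 0 0 0 0 0;62 -0.003 0 0 0 0 0")

```text
time_s: 9.15
ee_pos: [0.5363, -0.0077, 0.0322]
ee_rot: [-0.004, -0.099, 0.995, 0.0]
wrist_force: [-18.0, -2.9, 22.0]
gripper_width: 0.0618
```

Call:
carry_out(moves="62 -0.001 0 -0.001 0 0 0;62 -0.002 0 -0.001 0 0 0;62 -0.002 0 -0.001 0 0 0;62 -0.002 0 -0.001 0 0 0")

```text
time_s: 9.55
ee_pos: [0.5366, -0.0077, 0.0322]
ee_rot: [-0.005, -0.099, 0.995, 0.0]
wrist_force: [-19.9, -3.3, 20.0]
gripper_width: 0.0623
```

```bash
python3 look.py w9
python3 - <<'E'
from fix import *
F=np.load("F.npy")
y=F[...,1];x=F[...,0];z=F[...,2]
m=(z>27)&(z<38)&(y>7)&(y<23)&(x>-25)&(x<0);print("wall rear x",np.median(x[m]),m.sum(), "slope", np.polyfit(y[m],x[m],1))
m=(z>5)&(z<15)&(y>-20)&(y<40)&(x>-130)&(x<-115);print("base near face x",np.median(x[m]) if m.any() else None,m.sum())
m=(abs(z-20)<3)&(y>-20)&(y<40)&(x>-130)&(x<-110);print("top near edge x",np.percentile(x[m],[0.5,2]))
m=(y>56)&(y<102)&(z>10)&(z<48)&(x>-112)&(x<-50);print("plate",np.polyfit(y[m],z[m],1),np.median(z[m]))
E
```

```text
[ 0.5366 -0.0077  0.0322] [-4.700e-03 -9.870e-02  9.951e-01  4.000e-04] [-19.86  -3.31  20.04] 9.55 0.06229105901822203
TCP fixture [-18.9  36.5] yaw 11.33
wall rear x -8.995028198798433 374 slope [ 0.01368287 -9.15915571]
base near face x -124.23411497953242 2
top near edge x [-123.67829441 -123.18179954]
plate [-4.52614297e-03  2.63694318e+01] 26.006328002117524
```

View pics/w9s.png

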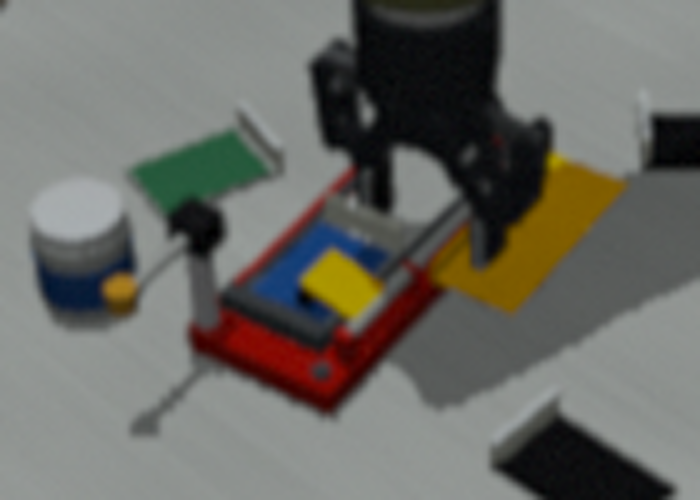

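Call:
carry_out(moves="62 0.003 0 0.001 0 0 0;62 0.006 0 0.001 0 0 0;62 0.009 0 0.001 0 0 0;62 0.012 0 0.001 0 0 0;62 0.016 0 0.001 0 0 0;62 0.016 0 0.001 0 0 0")

```text
time_s: 10.25
ee_pos: [0.5334, -0.008, 0.0336]
ee_rot: [0.002, -0.099, 0.995, 0.0]
wrist_force: [3.7, 1.3, 7.7]
gripper_width: 0.062
```

```bash
python3 look.py w10
python3 - <<'E'
from fix import *
F=np.load("F.npy")
y=F[...,1];x=F[...,0];z=F[...,2]
m=(z>27)&(z<38)&(y>7)&(y<23)&(x>-25)&(x<0);print("wall rear x",np.median(x[m]),m.sum())
m=(abs(z-20)<3)&(y>-20)&(y<40)&(x>-130)&(x<-110);print("top near edge x",np.percentile(x[m],[0.5,2]))
E
```

```text
[ 0.5334 -0.008   0.0336] [ 2.10e-03 -9.94e-02  9.95e-01  2.00e-04] [3.66 1.32 7.73] 10.25 0.06202350991131277
TCP fixture [-22.1  36.8] yaw 11.41
wall rear x -9.220811295343392 362
top near edge x [-123.69156335 -123.1859531 ]
```

View pics/w10.png

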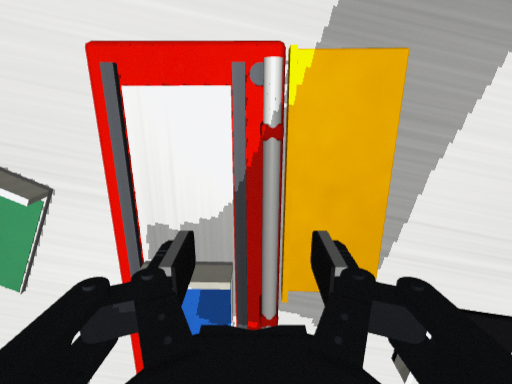

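Call:
carry_out(moves="62 0.004 0 0 0 0 0;62 0.008 0 0 0 0 0;62 0.008 0 0 0 0 0;62 0.008 0 -0.007 0 0 0;62 0.008 0 -0.014 0 0 0;62 0.008 0 -0.021 0 0 0;62 0.008 0 -0.03 0 0 0;62 0.008 0 -0.05 0 0 0;62 0.008 0 -0.1 0 0 0;62 0.008 0 -0.15 0 0 0;62 0.008 0 -0.2 0 0 0;62 0.008 0 -0.2 0 0 0")

```text
time_s: 11.55
ee_pos: [0.5289, -0.0095, 0.1569]
ee_rot: [0.003, -0.099, 0.995, 0.0]
wrist_force: [0.8, -1.1, 0.3]
gripper_width: 0.0625
```

Call:
carry_out(moves="62 0.1 0 -0.1 0 0 0;62 0.1 0.1 -0.2 0 0 0;62 0.1 0.2 -0.2 0 0 0;62 0.1 0.2 -0.2 0 0 0;62 0.1 0.2 -0.2 0 0 0;62 0.1 0.2 -0.2 0 0 0")

```text
time_s: 12.15
ee_pos: [0.4439, 0.0973, 0.273]
ee_rot: [0.0, -0.101, 0.995, 0.0]
wrist_force: [0.3, -0.5, -0.4]
gripper_width: 0.0618
```

```bash
python3 look.py w11
python3 - <<'E'
from h import *
c=read_camera("top");im=c["image"][120:235,200:325,::-1]
cv2.imwrite("pics/t11.png",cv2.resize(im,None,fx=5,fy=5,interpolation=cv2.INTER_CUBIC))
E
```

```text
[0.4439 0.0973 0.273 ] [ 4.000e-04 -1.008e-01  9.949e-01  2.000e-04] [ 0.32 -0.53 -0.4 ] 12.15 0.06181323267723424
TCP fixture [-88.8 157.9] yaw 11.57
```

View pics/w11.png

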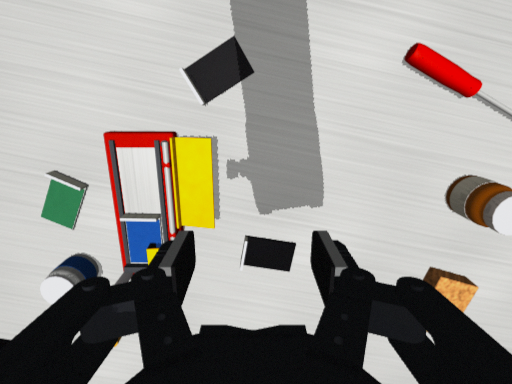

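View pics/w11s.png

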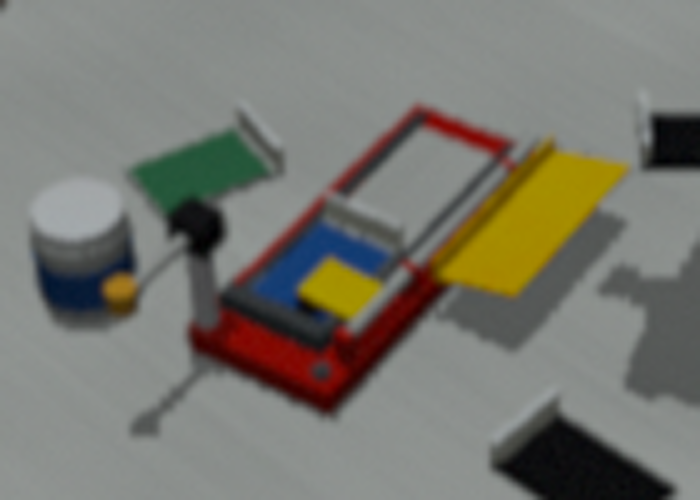

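View pics/t11.png

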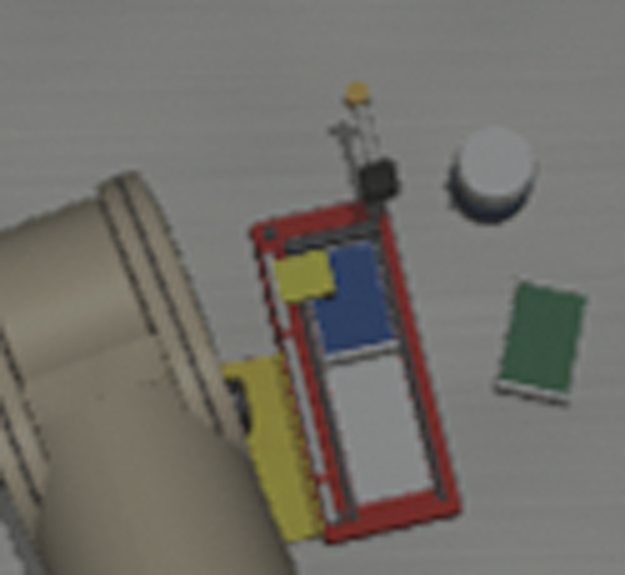

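Run:
```python
from fix import *
F=np.load("F.npy");y=F[...,1];x=F[...,0];z=F[...,2]
m=(z>27)&(z<37)&(y>-22)&(y<22)&(x>-25)&(x<5);print("wall rear x",np.median(x[m]),m.sum(),np.polyfit(y[m],x[m],1))
m=(abs(z-20)<3)&(y>-20)&(y<40)&(x>-130)&(x<-110);print("near edge",np.percentile(x[m],[0.5,2]))
m=(y>56)&(y<102)&(z>15)&(z<60)&(x>-112)&(x<-10);print("plate slope",np.polyfit(y[m],z[m],1))
m=(y>-22)&(y<0)&(x>0)&(x<50)&(z<34)&(z>15);print("face z",np.median(z[m]),m.sum(),np.polyfit(x[m],z[m],1))
c=read_camera("top");T=c["world_from_camera"];P=cloud(c,T)
```

```text
wall rear x -9.73756751452073 93 [ 0.01530432 -9.77804262]
near edge [-123.96879541 -123.93088189]
plate slope [ 0.22123438 16.20149839]
face z 23.71683778034306 462 [-1.54675934e-03  2.37535320e+01]
```

Call:
carry_out(moves="62 -0.355 -0.263 0 0 0 0;62 -0.355 -0.263 0 0 0 0;62 -0.355 -0.263 0 0 0 0;62 -0.355 -0.263 0 0 0 0;62 -0.355 -0.263 0 0 0 0;62 -0.355 -0.263 0 0 0 0;62 -0.355 -0.263 0.06 0 0 0;62 -0.355 -0.263 0.12 0 0 0;62 -0.355 -0.263 0.12 0 0 0;62 -0.355 -0.263 0.12 0 0 0;62 -0.355 -0.263 0.12 0 0 0")

```text
time_s: 13.45
ee_pos: [0.6851, -0.0166, 0.2028]
ee_rot: [0.001, -0.099, 0.995, -0.0]
wrist_force: [0.1, 0.0, 0.3]
gripper_width: 0.0619
```

```bash
python3 look.py w12;python3 - <<'E'
from h import *
im=cv2.imread("pics/w12.png")[90:260,150:350]; cv2.imwrite("pics/w12z.png",cv2.resize(im,None,fx=3.5,fy=3.5,interpolation=cv2.INTER_CUBIC))
E
```

```text
[ 0.6851 -0.0166  0.2028] [ 1.300e-03 -9.930e-02  9.951e-01 -2.000e-04] [0.07 0.01 0.26] 13.45 0.061930342098074506
TCP fixture [124.8  -1.9] yaw 11.4
```

View pics/w12z.png

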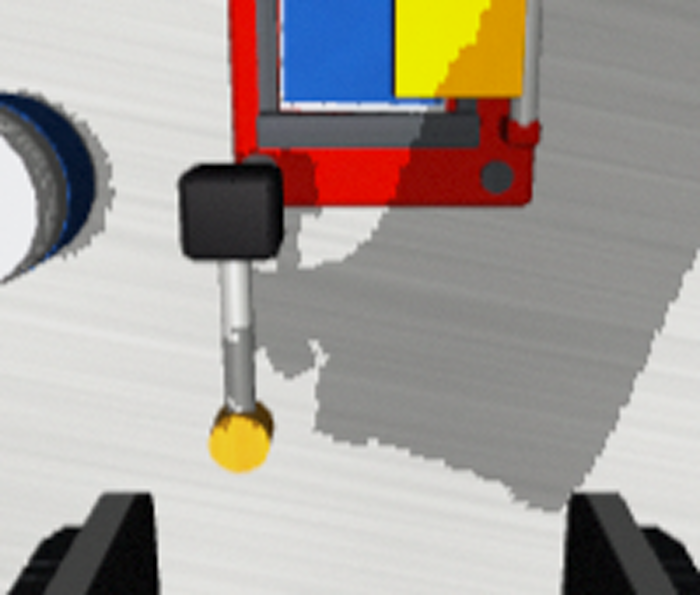

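Run:
```python
from h import *
im=cv2.imread("pics/w12.png")[:,:,::-1];F=np.load("F.npy")
for u in (238,248,256):
  for v in range(112,134): print(u,v,im[v,u],F[v,u].round(1))
print([ (v,F[v,265].round(1).tolist(),im[v,265].tolist()) for v in range(144,153)])
```

```text
238 112 [ 33 102 202] [ 61.4 -17.8  24. ]
238 113 [ 33 102 203] [ 62.4 -17.9  23.3]
238 114 [ 34 103 203] [ 63.4 -17.9  22.8]
238 115 [ 31 101 202] [ 64.5 -17.9  22.6]
238 116 [ 35 103 203] [ 65.4 -17.9  24. ]
238 117 [ 38 103 203] [ 66.5 -17.9  23.5]
238 118 [ 35 106 204] [ 67.4 -17.9  24.4]
238 119 [189 201 228] [ 68.5 -17.9  23.7]
238 120 [236 236 238] [ 69.6 -18.   22.7]
238 121 [181 174 177] [ 70.6 -18.   22.5]
238 122 [61 42 44] [ 70.9 -17.5  33.4]
238 123 [85 87 93] [ 72.  -17.6  32.2]
238 124 [ 99 102 109] [ 72.9 -17.5  33. ]
238 125 [ 97  99 104] [ 73.9 -17.5  33.7]
238 126 [ 97  99 104] [ 75.  -17.6  33. ]
238 127 [ 95  96 102] [ 75.9 -17.5  34. ]
238 128 [90 94 99] [ 77.  -17.6  33.1]
238 129 [89 95 99] [ 78.1 -17.7  32.3]
238 130 [91 93 98] [ 79.1 -17.7  31.7]
238 131 [86 89 93] [ 80.  -17.7  33. ]
238 132 [185  56  56] [ 82.5 -18.4  19.2]
238 133 [224  11   0] [ 83.5 -18.4  19.7]
248 112 [ 35 102 201] [61.4 -7.4 22.1]
248 113 [ 35 102 201] [62.4 -7.4 23.3]
248 114 [ 32  99 199] [63.4 -7.4 24.7]
248 115 [ 32 100 200] [64.5 -7.4 22.9]
248 116 [ 36 103 201] [65.5 -7.4 22.9]
[... 1167 characters left out ...]
] [74.1  1.  31.8]
256 126 [ 96  99 104] [75.   0.9 32.3]
256 127 [93 95 99] [76.   0.9 33.4]
256 128 [91 93 98] [77.   0.9 33. ]
256 129 [93 95 98] [78.   0.9 33.5]
256 130 [90 91 97] [79.1  1.  31.8]
256 131 [82 83 88] [80.1  1.  32.5]
256 132 [183  50  50] [82.6  1.1 18.6]
256 133 [226   9   0] [83.6  1.1 18.6]
[(144, [95.5, 11.0, 19.3], [141, 6, 1]), (145, [96.3, 10.9, 20.7], [140, 5, 2]), (146, [97.6, 11.0, 19.9], [141, 10, 2]), (147, [98.9, 11.0, 18.1], [129, 8, 7]), (148, [100.3, 11.1, 16.8], [108, 25, 21]), (149, [104.2, 11.8, -0.8], [122, 103, 102]), (150, [105.4, 11.9, -0.9], [143, 143, 139]), (151, [106.6, 11.9, -0.9], [145, 143, 142]), (152, [107.8, 11.9, -0.9], [143, 143, 142])]
```

```bash
python3 -c "
from cell import r
print(r.close_job())"
```

```text
the job is handed in; nothing more can be done
None
```

I loaded the blue panel into the fixture and the clip has closed on it. I pressed the plate down to its stop with one fingertip, and the other pushed the panel under the raised jaw to the end stop. I then backed the pushing fingertip off the panel, let the clip up slowly and moved clear. The job was handed in at about 13.5 s.

**Last checks:**
- **Clip:** the plate slopes 0.22 rad, so the clip is at about 0.08, close to the 0.09 expected when it is clamped on the panel.
- **Panel:** it lies flat, with its face at z of about 23.7 mm (24 expected). In a close view its front edge meets the stop.
- **Robot and other items:** nothing is touching the robot, and the wrist force is about 0. The other bench items in view looked unmoved; I compared pictures only and did not measure them.

**Disagreements:**
- **Early stop:** the panel stuck about 5 mm short under roughly 16 N. I eased the press and pushed again until it held firm at about 20 N.
- **Distance:** from the rear of the panel to the base edge I measured 114.2–114.6 mm where 115 is expected. That is within the camera error, but it may mean the panel is a few tenths of a millimetre short.
- **Skew:** the panel may be turned by 0.6–0.9°, which would leave up to about 0.5 mm of gap at the stop on the side away from the plate. I left it rather than push again.

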